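# Roll the parts crate into the bay and hold the inspection lamp on it

## Task

Push the crate of engine parts along the roller track into the station bay at the track's right-hand end until it sits home against the rubber buffers, with its parts still in place. Then draw the inspection lamp up out of its charging cradle, tip it over and hold it still about 30 cm from the middle of the crate's floor, the whole lamp clear above the crate's rim and its light strip shining slantwise down at that middle. Finish while still holding the lamp there, touching nothing else with it, and leave the spray can beside the cradle standing where it is.

Things in the scene. Friction and masses are not known exactly. Their poses are not given: they have to be found in the camera images.
- track: Fixed grey bench roller track, 600 mm long (its y) by 206 mm wide over the rails (182 clear, 266 over the foot flanges). 12 free-turning steel rollers lie across it, tops 52 mm above the bench; rails 62 mm high. The station bay is the -y end (the robot's right); the +y end is open. Origin: centre of the underside, on the bench. The crate rolls with 1 to 2 N and stays where it is left
- bay_home (a point): where the crate's origin comes when it is home, against the two rubber buffers: on the roller tops, 155 mm from the track's origin towards its -y end; axes are the track's. Round the bay the side cheeks rise to 88 mm above the bench (from the end to 15 mm short of the track's middle); the end stop plate behind the buffers is 100 mm high, lower than the crate's rim
- crate: Loose grey plastic crate standing on the rollers, open on top, 170 mm wide (x, across the track) by 240 mm long (y, along the track) by 85 mm high, walls and floor 4 mm; a rim 8 mm high juts out 5 mm all round at the top, 137 mm above the bench. Origin: centre of its underside. About 1.5 kg with its parts
- crate_mid (a point): middle of the crate's inner floor, 4 mm above its underside; the point that the lamp must shine at
- dock: Fixed black charging cradle for the lamp: base plate 100 x 85 x 12 mm with an upright socket round its centre, outside 44 x 56 mm, its rim 55 mm above the bench, pocket 30 mm (x) by 42 mm (y) and 43 mm deep. Origin: centre of its underside. It stands at the right of the track, nearer or farther, and the spray can has the other place
- lamp: Loose stick inspection lamp standing in the cradle, a flat bar 26 mm (x) by 38 mm (y) by 170 mm (z, long axis), 0.2 kg, centre of mass at mid-length; black rubber handle below, grey head above with a pale light strip on its -x face. Its flat sides, 38 mm apart along y, are free to grip. Origin: centre of its foot, which starts 12 mm above the bench, 43 mm deep in the socket
- lamp_strip (a point): centre of the lamp's light strip, on its -x face (62 x 24 mm), 122 mm up from the foot and 15 mm out from the lamp's long axis; its axes are the lamp's, and the light shines along -x
- lamp_top (a point): centre of the lamp's top end, 170 mm above its foot along z
- piston: aluminium piston standing crown up in the crate, 76 mm across and 66 mm high; origin: centre of its underside. Stays standing in the crate
- conrod: steel connecting rod lying flat in the crate along y, 170 mm long, 56 mm wide, 20 mm thick; origin: on its underside near mid-length. Stays in the crate
- sprocket: dark steel sprocket lying flat in the crate, 71 mm across, 16 mm high; origin: centre of its underside. Stays in the crate
- spraycan: loose aluminium spray can with a black cap, 54 mm across and 148 mm high, standing to the right of the track beside the cradle; origin: centre of its underside. It is left alone
There are look-alikes about, which are no part of the job. Leave any red or yellow look-alike of the lamp alone.

How it is judged:
By the outcome, as a careful person would: the job done as asked, in the order asked, and still so for the second after the job is handed in, while the arm keeps its last pose, push and grip.
It also fails if it takes over 58 s, if anything falls off the work surface, if the arm or the gripper's body presses on something with over 40 N, if the wrist force passes 120 N, or if a joint passes its speed limit or range.

## Robot

A 6-joint arm with a two-finger parallel gripper is mounted at the origin on the work surface. World frame = base frame: x ahead of the robot, y to its left, z up, the work surface at z = 0. Lengths are in mm, angles in rad, forces in N, time in s.
With the tool pointing down it reaches from about 400 to 925 mm from the base axis. Payload 12.5 kg.
Tool frame: the origin (TCP) lies between the finger pads; the fingertips stand 25 mm ahead of it and the grasp point (between the pads) lies 6 mm ahead of it; z points along the fingers, y is the line along which they close (so a half turn about z gives the same grasp; the last joint's range is limited). The gripper opens to 95 mm and grips with 3 to 60 N. Pads are 20 mm wide; open, the fingers measure 119 mm over their backs; the gripper's body (75 mm by 180 mm) begins 59 mm behind the grasp point.
Start: joints at [1.124, 0.491, 1.559, -0, 1.092, -0.106], TCP at [208.884, 589.077, 239.661] pointing down, gripper open.
Joint ranges: [-3.1, 3.1], [-0.84, 2.19], [0.05, 2.79], [-1.13, 4.28], [0.06, 2.93], [-2.69, 2.69]. Speed limits (rad/s): [2.22, 2.22, 2.79, 3.14, 3.14, 3.14].

## Interface

Orientations are given as [roll, pitch, yaw] about the fixed x, y, z axes, in that order (R = Rz(yaw) Ry(pitch) Rx(roll)).
In Python, from cell import state, read_camera, job_done, cut_out gives the robot as it stands. The module is installed in compiled form; this text tells all that it offers.
- The arm moves only by the tool jog_arm, never from a script. Its argument "motion" is a list of rows, each a list of 2 entries, a list of its own where there are three numbers: the shift along the tool's x, y, z in mm, then the turn about the tool's z in rad. A call has 1 to 5 rows; each row is the pose to reach, as a shift and turn from the pose commanded when the call began, along the tool's axes at that moment; what a row does not reach only later rows make up. A row lasts 1/10 s, in which the tool goes at most 50 mm and 8.59 degrees, less where a joint would pass 70% of its speed; a pose out of reach is approached as far as the arm can. A call with a gripper value outside its range is refused whole. "grip" is the closure, from 0 (fully open) to 1 (shut), set as the call begins (left out, the last holds). The fingers move at their own pace and stop on an object; the grip force is fixed at half the most. Time passes only in rows, so rows that repeat a pose let the fingers close. It gives the time, the measured TCP pose, the force, the opening and the grip force at its end, in the units of the state.
- state(): the state, without advancing time (a new reading comes with each control period).
- read_camera(name): name is "side" or "top" or "wrist"; returns a dict with "img" (384x512x3 uint8, blue, green, red), "vertical_fov" (degrees; the focal length in pixels is half the picture's height over the tangent of half this angle, whatever the lens; pixels are square), "cx", "cy" (the principal point, pixels), "extrinsics" (4x4, takes a point from camera to world coordinates). Camera axes: x right, y up, looking along -z (the intrinsics and any distortion apply to the point x, -y, -z); pixel columns grow to the right and rows downward; lengths in mm; the calibration is good to about 2 mm. The wrist camera is an equidistant fisheye: a pixel r from the principal point sees the ray r / f radians off the axis. A picture is of the moment at which its call begins. There is no depth.
- job_done(): hands the job in; it is judged then, once.
Trained networks look in a picture, given as the dict that the camera call returned (one of the last four; its "shot" number tells which), for a name from the list of things; names that differ only in an ending like _2 or _b are one class to them, and where a whole thing is asked for, a point or a joint stands for the part that bears it (a point fixed in the world has none). Each returns a list of dicts, best first, with "p" (0 to 1); they miss things now and then, are a little off and sometimes report something else, mostly with a low value. They report only what shows in the picture. A call takes as long as a camera call. They do not tell look-alikes from the thing itself.
- cut_out(name, picture): "region" (384x512 bool, what is visible of it) and "box" ([left, top, right, bottom] in pixels, round what is visible of it).
The state is a dict: "t": time; "joints": joint angles; "qvel": joint speeds; "tau": joint torques, N m; "eef_pos": TCP position; "tcp_rot": TCP orientation; "ft_force": force on the tool from outside, world axes, zero at the start; "moment": the same for the moment, N m; "opening": opening from 0.0 (shut) to 1.0 (fully open); "grip_force": force on a finger pad.
Only numpy, scipy, OpenCV 4.12 (cv2) and the standard library are available. Lean on these libraries where they do the work, as an engineer would, in place of code of your own. Each camera call takes 0.05 s, during which the arm holds its last target. There are 200 camera calls.

## Working session

There is one attempt and no reset: what is moved stays moved. The work goes in short steps, Python scripts to look and compute and a tool call to move; the robot and the scene stay as the last step left them, time stands still between calls to the robot, and variables do not carry over. Pictures are saved under pics/ and viewed, at most 10 in all, crops included, and the job is handed in when it is done.

Besides the shell and the picture viewer there is one more tool, called after "Call:" by a JSON object that holds its "name" and its "arguments", one argument or row to a line. jog_arm: Moves the arm, as the interface text tells. Its arguments: {"type":"object","properties":{"motion":{"type":"array"},"grip":{"type":"number"}},"required":["motion"]}

```bash
mkdir -p pics; python3 - <<'E'
from cell import state, read_camera
import cv2,numpy as np
s=state();print({k:np.round(v,3).tolist() for k,v in s.items()})
a=read_camera("side");b=read_camera("top")
for n,c in(("side",a),("top",b)):
    print(n,c["vertical_fov"],c["cx"],c["cy"],np.round(c["extrinsics"],3).tolist(),[k for k in c])
    cv2.imwrite(f"pics/{n}0.png",cv2.resize(c["img"],(768,576)))
E
```

```text
{'t': 0.0, 'joints': [1.124, 0.492, 1.559, -0.0, 1.092, -0.106], 'qvel': [-0.001, 0.0, -0.001, 0.001, -0.002, 0.001], 'tau': [-0.002, -61.265, -25.817, 0.069, 0.048, -0.0], 'eef_pos': [208.792, 588.855, 239.061], 'tcp_rot': [-3.14, -0.0, 2.801], 'ft_force': [0.077, -0.602, -0.126], 'moment': [0.03, -0.027, -0.024], 'grip_force': 0.0, 'opening': 0.999}
side 56.89438356635127 254.46208912727766 191.1150792115958 [[0.76, 0.373, -0.532, -115.828], [-0.649, 0.458, -0.607, -760.076], [0.017, 0.807, 0.59, 769.893], [0.0, 0.0, 0.0, 1.0]] ['img', 'vertical_fov', 'cx', 'cy', 'extrinsics', 'shot']
top 42.756738439950084 260.5952545809638 191.53901715474558 [[0.019, 0.998, -0.064, 372.424], [-1.0, 0.019, -0.007, -120.594], [-0.006, 0.065, 0.998, 1534.8], [0.0, 0.0, 0.0, 1.0]] ['img', 'vertical_fov', 'cx', 'cy', 'extrinsics', 'shot']
```

View pics/side0.png

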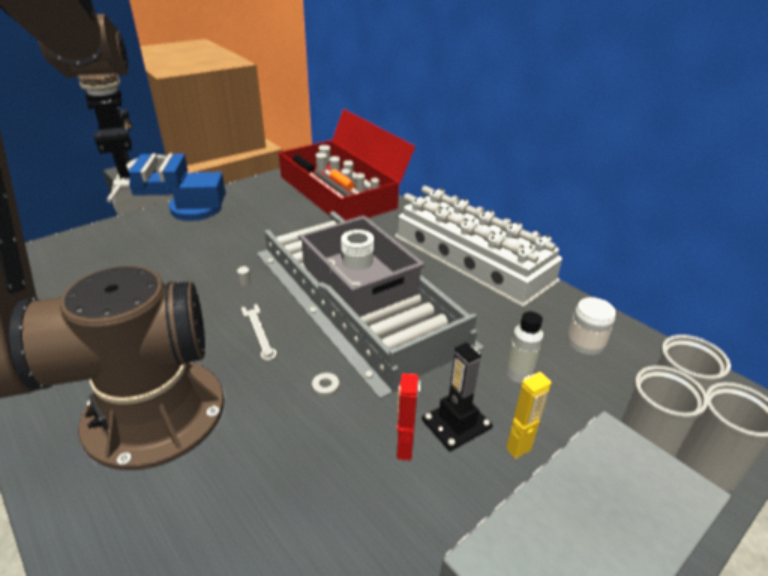

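View pics/top0.png

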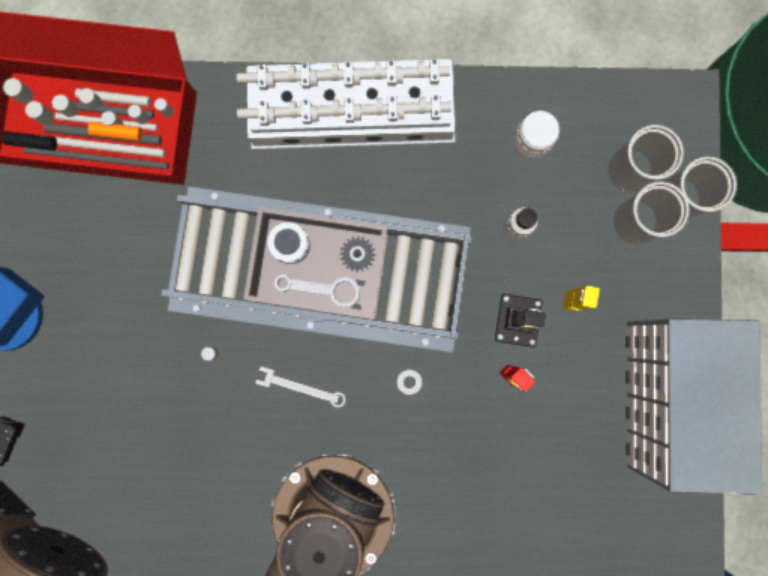

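The side view shows the lamp I want, grey in the black cradle, at (463,375). The top view shows it at (530,318). Things it could be taken for:
- red stick: side (407,415), top (518,377)
- yellow stick: side (530,415), top (582,298)
- spray can: side (525,345), top (522,222)
- white jar: side (592,325)

The description (grey head, black handle, standing in the cradle) points to the one in the cradle. The crate is at top (315,265), and the bay with its higher cheeks is to the right. Next I'll fit the poses and check the choice in a crop.

```bash
cat > h.py <<'E'
import numpy as np,cv2
from scipy.optimize import minimize
from cell import state, read_camera, cut_out
def proj(c,P):
    E=c["extrinsics"];p=(np.asarray(P,float)-E[:3,3])@E[:3,:3]
    f=192/np.tan(np.radians(c["vertical_fov"])/2);z=-p[:,2]
    return np.c_[c["cx"]+f*p[:,0]/z, c["cy"]-f*p[:,1]/z]
def box(x0,x1,y0,y1,z0,z1): return np.array([[x,y,z] for x in(x0,x1) for y in(y0,y1) for z in(z0,z1)],float)
def bc(w,l,z0,z1): return box(-w/2,w/2,-l/2,l/2,z0,z1)
def cyl(r,z0,z1): return np.array([[r*np.cos(a),r*np.sin(a),z] for a in np.linspace(0,6.28,24) for z in(z0,z1)])
M=dict(crate=[bc(170,240,52,137),bc(180,250,129,137)],
 track=[bc(266,600,0,4),bc(206,600,0,62),box(-103,103,-300,-294,0,100),box(-103,-91,-300,-15,0,88),box(91,103,-300,-15,0,88)],
 dock=[bc(100,85,0,12),bc(44,56,0,55),bc(26,38,12,182)],spraycan=[cyl(27,0,125),cyl(15,0,148)])
def place(B,v):
    c,s=np.cos(v[2]),np.sin(v[2]);return B@np.array([[c,s,0],[-s,c,0],[0,0,1]])+[v[0],v[1],0]
def render(c,boxes,S=2):
    m=np.zeros((384*S,512*S),np.uint8)
    for B in boxes:
        cv2.fillConvexPoly(m,cv2.convexHull(np.round(((proj(c,B)+.5)*S-.5)*16).astype(np.int32)),1,shift=4)
    return m
def fit(views,boxes,v0,fixed=()):
    up=[(c,cv2.resize(m.astype(np.uint8),None,fx=2,fy=2,interpolation=0)) for c,m in views]
    def cost(v):
        t=0
        for c,m in up:
            r=render(c,[place(B,v) for B in boxes]+list(fixed));t+=1-(r&m).sum()/max(1,(r|m).sum())
        return t
    best=None
    for k in range(3):
        r=minimize(cost,v0 if best is None else best.x,method="Nelder-Mead",options=dict(initial_simplex=np.array(v0 if best is None else best.x)+np.array([[0,0,0],[20,5,.05],[-5,20,-.05],[-12,-12,.1]])/(k+1),xatol=.05,fatol=1e-5,maxiter=200))
        best=r
    return best.x,best.fun
def topxy(c,uv,z):
    f=192/np.tan(np.radians(c["vertical_fov"])/2);E=c["extrinsics"]
    d=E[:3,:3]@np.array([(uv[0]-c["cx"])/f,-(uv[1]-c["cy"])/f,-1]);o=E[:3,3];return (o+d*(z-o[2])/d[2])[:2]
E
python3 - <<'E'
from h import *
S=read_camera("side");T=read_camera("top");V=(S,T)
def masks(n):
    out=[]
    for c in V:
        r=cut_out(n,c);print(n,[(round(x["p"],2),np.round(x["box"]).tolist()) for x in r[:3]]);out.append(r[0]["region"] if r else np.zeros((384,512),bool))
    return out
mk={n:masks(n) for n in("crate","track","dock","lamp","spraycan","piston","conrod","sprocket")}
fill=lambda m:cv2.morphologyEx(m.astype(np.uint8),cv2.MORPH_CLOSE,np.ones((5,5)))>0
cm=[mk["crate"][i]|mk["piston"][i]|mk["conrod"][i]|mk["sprocket"][i] for i in(0,1)]
cx=topxy(T,(315/1.5,265/1.5),137)
v,e=fit([(T,fill(cm[1]))],M["crate"],[*cx,-.1]);print("crate top",v,e)
v,e=fit([(c,fill(m)) for c,m in zip(V,cm)],M["crate"],v);print("crate both",v,e)
cb=[place(B,v) for B in M["crate"]]
for vs in ([1],[0,1]):
    t,e=fit([(V[i],fill(mk["track"][i]|cm[i])) for i in vs],M["track"],[*topxy(T,(318/1.5,270/1.5),50),-.1],cb);print("track",t,e)
d0=topxy(T,(522/1.5,320/1.5),12)
# pick lamp region nearest dock pixel for each view
def near(n,c,px):
    r=cut_out(n,c);r=[x for x in r if x["region"].any()]
    return min(r,key=lambda x:np.hypot(*(np.mean(np.array(np.nonzero(x["region"]))[::-1],1)-px)))["region"]
lm=[near("lamp",S,(308,250)),near("lamp",T,(353,212))]
d,e=fit([(c,fill(mk["dock"][i]|lm[i])) for i,c in enumerate(V)],M["dock"],[*d0,-.1]);print("dock",d,e)
sp,e=fit([(c,fill(mk["spraycan"][i])) for i,c in enumerate(V)],M["spraycan"],[*topxy(T,(522/1.5,225/1.5),70),0]);print("can",sp,e)
o=[]
for c,m,w in((S,lm[0],(260,210,380,310)),(T,lm[1],(300,130,420,250))):
    im=c["img"].copy()
    for B in [place(B,d) for B in M["dock"]]+[place(B,t) for B in M["track"]]+[place(B,sp) for B in M["spraycan"]]: cv2.polylines(im,[cv2.convexHull(np.round(proj(c,B)).astype(np.int32))],1,(0,255,0),1)
    for q,dst in((c["img"],0),(im,1)): o.append(cv2.resize(q[w[1]:w[3],w[0]:w[2]],(400,300),interpolation=cv2.INTER_CUBIC))
cv2.imwrite("pics/crop1.png",np.vstack([np.hstack(o[:2]),np.hstack(o[2:])]))
E
```

```text
crate [(0.89, [199.0, 145.0, 282.0, 212.0])]
crate [(0.75, [163.0, 138.0, 260.0, 214.0]), (0.19, [224.0, 158.0, 250.0, 179.0])]
track [(0.63, [172.0, 142.0, 323.0, 266.0])]
track [(0.74, [106.0, 123.0, 312.0, 232.0])]
dock [(0.94, [281.0, 268.0, 328.0, 302.0])]
dock [(0.84, [330.0, 197.0, 361.0, 234.0]), (0.29, [339.0, 202.0, 365.0, 219.0])]
lamp [(0.86, [263.0, 251.0, 281.0, 308.0]), (0.84, [337.0, 248.0, 365.0, 304.0])]
lamp [(0.89, [380.0, 191.0, 397.0, 207.0]), (0.77, [340.0, 207.0, 360.0, 220.0]), (0.76, [334.0, 243.0, 358.0, 259.0])]
spraycan []
spraycan [(0.68, [338.0, 139.0, 359.0, 162.0])]
piston [(0.69, [226.0, 157.0, 247.0, 183.0]), (0.42, [200.0, 146.0, 283.0, 214.0])]
piston [(0.55, [181.0, 149.0, 208.0, 174.0])]
conrod []
conrod [(0.88, [184.0, 185.0, 245.0, 206.0]), (0.42, [338.0, 139.0, 360.0, 163.0])]
sprocket []
sprocket [(0.8, [225.0, 156.0, 251.0, 180.0]), (0.68, [341.0, 206.0, 365.0, 218.0])]
crate top [ 5.08525478e+02  3.52391794e+01 -1.32257991e-01] 0.020225628118117678
crate both [ 5.08817919e+02  3.52500141e+01 -1.29606577e-01] 0.07305345804279362
track [ 5.09253436e+02  4.21128999e+01 -1.23809245e-01] 0.10247271763302457
track [ 5.09444635e+02  4.49022150e+01 -1.25933787e-01] 0.16319575833764277
dock [ 4.08721694e+02 -3.74389644e+02 -1.13657751e-01] 0.6878939415970716
can [ 5.98103365e+02 -3.61449674e+02 -2.85420161e-02] 1.1827768014059754
```

View pics/crop1.png

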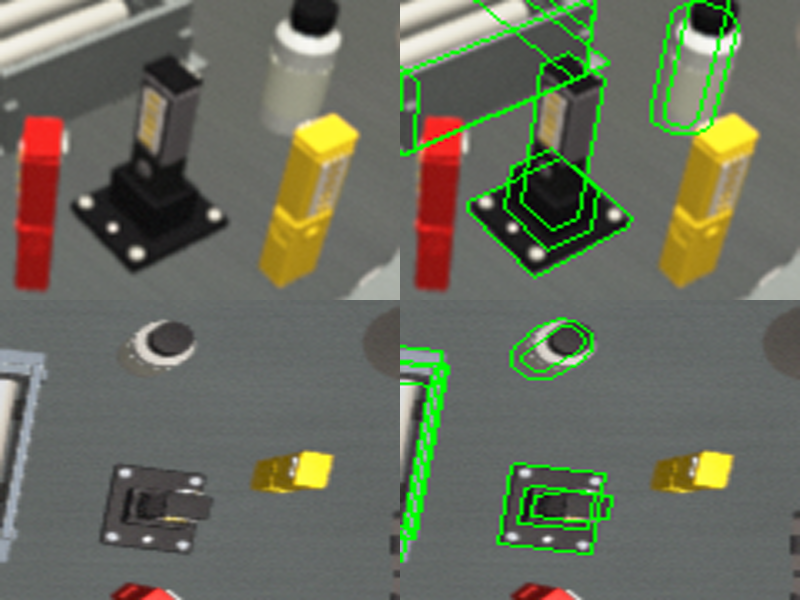

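The crop confirms the choice. The lamp has a grey head and black handle and stands in the black cradle, with its strip facing the robot (-x). Red, yellow and the can are separate. The network missed the grey lamp in the side view, so I'll refit from better masks, then plan the push.

```bash
cat >> h.py <<'E'
from scipy.spatial.transform import Rotation as Ro
def go(p,yaw):
    s=state();R=Ro.from_euler("xyz",s["tcp_rot"]).as_matrix()
    d=R.T@(np.array(p,float)-s["eef_pos"]);dy=-((yaw-s["tcp_rot"][2]+np.pi)%(2*np.pi)-np.pi)
    print("t",round(s["t"],2),"tcp",np.round(s["eef_pos"],1),np.round(s["tcp_rot"],3),"-> shift",np.round(d,1),"turn",round(dy,3),"dist",round(np.linalg.norm(d)))
E
python3 - <<'E'
from h import *
S=read_camera("side");T=read_camera("top")
fill=lambda m:cv2.morphologyEx(m.astype(np.uint8),cv2.MORPH_CLOSE,np.ones((5,5)))>0
dt=cut_out("dock",T)[0]["region"];lt=[x for x in cut_out("lamp",T) if 335<x["box"][0]<350][0]["region"];ds=cut_out("dock",S)[0]["region"]
print("top only",fit([(T,fill(dt|lt))],M["dock"],[400,-370,-.1]))
print("side dock",fit([(S,fill(ds))],M["dock"][:2],[400,-370,-.1]))
for n in("red",(349,260)),("yel",(389,190)):pass
for x in cut_out("lamp",T): 
    b=x["box"];print(np.round(b),topxy(T,((b[0]+b[2])/2,(b[1]+b[3])/2),100).round())
go([529,199,240],1.445)
E
```

```text
top only (array([ 4.09542109e+02, -3.74014464e+02, -1.23295233e-01]), np.float64(0.06829394962347446))
side dock (array([ 4.04431666e+02, -3.74667071e+02, -3.59601229e-02]), np.float64(0.25418275418275416))
[340. 204. 364. 220.] [ 410. -379.]
[332. 242. 359. 258.] [ 299. -360.]
[378. 191. 395. 206.] [ 451. -479.]
t 1.4 tcp [208.9 589.1 239.7] [ 3.142 -0.     2.801] -> shift [-4.321e+02 -2.606e+02 -4.000e-01] turn 1.356 dist 505
```

Call:
{"name": "jog_arm", "arguments": {
  "motion": [
    [[-45,-27,0],0],
    [[-90,-54,0],0],
    [[-135,-81,0],0],
    [[-180,-108,0],0],
    [[-225,-135,0],0]
  ]
}}

```text
t: 1.9
eef_pos: [368.9, 394.6, 239.8]
tcp_rot: [3.141, 0.0, 2.801]
ft_force: [0.4, 0.7, 0.2]
opening: 1.0
grip_force: 0.0
```

Call:
{"name": "jog_arm", "arguments": {
  "motion": [
    [[-42,-25,0],0.14],
    [[-84,-50,0],0.28],
    [[-126,-75,0],0.42],
    [[-168,-100,0],0.56],
    [[-207,-126,0],0.7]
  ]
}}

```text
t: 2.4
eef_pos: [522.2, 206.5, 239.8]
tcp_rot: [3.141, 0.0, 2.095]
ft_force: [-0.5, 0.9, 0.7]
opening: 1.001
grip_force: 0.0
```

```bash
python3 -c "
from h import *
go([529,199,115],1.445)"
```

```text
t 2.4 tcp [522.2 206.5 239.8] [3.141 0.    2.095] -> shift [ -9.9   2.1 124.8] turn 0.65 dist 125
```

Call:
{"name": "jog_arm", "arguments": {
  "motion": [
    [[-2,0,0],0.13],
    [[-4,0,0],0.26],
    [[-6,1,0],0.39],
    [[-8,1,0],0.52],
    [[-10,2,0],0.65]
  ]
}}

```text
t: 2.9
eef_pos: [527.7, 200.5, 239.7]
tcp_rot: [-3.142, -0.0, 1.445]
ft_force: [-0.0, -0.7, -0.0]
opening: 1.001
grip_force: 0.0
```

Call:
{"name": "jog_arm", "arguments": {
  "motion": [
    [[0,0,40],0],
    [[0,0,80],0],
    [[0,0,115],0],
    [[0,0,125],0]
  ]
}}

```text
t: 3.3
eef_pos: [526.4, 200.3, 111.7]
tcp_rot: [-3.137, 0.002, 1.451]
ft_force: [-0.3, -0.6, 0.9]
opening: 0.999
grip_force: 0.0
```

```bash
python3 -c "
from h import *
T=read_camera('top');S=read_camera('side')
cv2.imwrite('pics/p3.png',np.hstack([cv2.resize(T['img'][100:260,90:320],(400,278)),cv2.resize(S['img'][100:270,150:350],(400,340))[:278]]))
go([529,199,115],1.445)"
```

```text
t 3.4 tcp [527.5 200.6 113.9] [-3.140e+00  1.000e-03  1.451e+00] -> shift [-1.4  1.7 -1.1] turn 0.006 dist 2
```

View pics/p3.png

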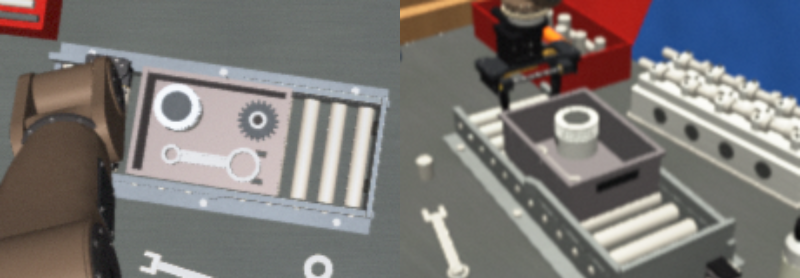

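The crate with its piston, sprocket and conrod is between the rails, and both fingers stand behind its +y end (about (130,75) in the left half). I'll push slowly.

Call:
{"name": "jog_arm", "arguments": {
  "motion": [
    [[-8,0,0],0],
    [[-16,0,0],0],
    [[-22,0,0],0],
    [[-27,0,0],0],
    [[-32,0,0],0]
  ]
}}

```text
t: 3.9
eef_pos: [524.0, 168.5, 115.2]
tcp_rot: [3.141, -0.001, 1.45]
ft_force: [-0.2, 3.2, 0.8]
opening: 1.001
grip_force: 1.4
```

Call:
{"name": "jog_arm", "arguments": {
  "motion": [
    [[-6,0,0],0],
    [[-13,0,0],0],
    [[-21,0,0],0],
    [[-29,0,0],0],
    [[-37,0,0],0]
  ]
}}

```text
t: 4.4
eef_pos: [519.3, 131.5, 114.6]
tcp_rot: [-3.142, -0.0, 1.451]
ft_force: [1.0, 1.8, 1.6]
opening: 1.001
grip_force: 1.4
```

Call:
{"name": "jog_arm", "arguments": {
  "motion": [
    [[-8,0,0],0],
    [[-16,0,0],0],
    [[-24,0,0],0],
    [[-32,0,0],0],
    [[-40,0,0],0]
  ]
}}

```text
t: 4.9
eef_pos: [514.4, 91.8, 114.5]
tcp_rot: [-3.141, -0.0, 1.451]
ft_force: [-1.0, 3.0, 0.9]
opening: 1.001
grip_force: 0.9
```

```bash
cat > cr.py <<'E'
from h import *
T=read_camera('top');m=0
for n in("crate","piston","conrod","sprocket"):
    r=cut_out(n,T)
    if r: m=m|r[0]["region"].astype(np.uint8); print(n,round(r[0]["p"],2),np.round(topxy(T,((r[0]["box"][0]+r[0]["box"][2])/2,(r[0]["box"][1]+r[0]["box"][3])/2),90)))
m=cv2.morphologyEx(m,cv2.MORPH_CLOSE,np.ones((5,5)))
s=state();g=[s["eef_pos"][0]-17,s["eef_pos"][1]-135,-.126]
v,e=fit([(T,m)],M["crate"],g);u=np.array([.1256,.992])
print("crate",v,e,"track y",(v[:2]-[509.3,43.5])@u,"tcp track y",(np.array(s["eef_pos"][:2])-[509.3,43.5])@u,s["ft_force"])
E
python3 cr.py
```

```text
crate 0.58 [497. -56.]
piston 0.79 [539.   5.]
conrod 0.79 [437. -55.]
sprocket 0.62 [ 523. -119.]
crate [ 4.98507524e+02 -4.54245953e+01 -1.34447448e-01] 0.12080567019558586 track y -89.56873357559428 tcp track y 49.16871190086942 [0.1155715  0.02072651 0.29786425]
```

Call:
{"name": "jog_arm", "arguments": {
  "motion": [
    [[-5,0,0],0],
    [[-12,0,0],0],
    [[-19,0,0],0],
    [[-26,0,0],0],
    [[-33,0,0],0]
  ]
}}

```text
t: 5.65
eef_pos: [510.5, 59.0, 114.6]
tcp_rot: [-3.141, -0.0, 1.451]
ft_force: [-0.2, 1.8, -0.2]
opening: 1.004
grip_force: 0.9
```

Call:
{"name": "jog_arm", "arguments": {
  "motion": [
    [[-5,0,0],0],
    [[-9,0,0],0],
    [[-13,0,0],0],
    [[-17,0,0],0],
    [[-20,0,0],0]
  ]
}}

```text
t: 6.15
eef_pos: [508.2, 39.5, 114.6]
tcp_rot: [-3.142, -0.0, 1.451]
ft_force: [-0.1, 2.6, 0.5]
opening: 1.0
grip_force: 0.8
```

Call:
{"name": "jog_arm", "arguments": {
  "motion": [
    [[-2,0,0],0],
    [[-4,0,0],0],
    [[-6,0,0],0],
    [[-8,0,0],0],
    [[-10,0,0],0]
  ]
}}

```text
t: 6.65
eef_pos: [507.1, 29.8, 114.6]
tcp_rot: [-3.142, -0.0, 1.451]
ft_force: [-1.2, 0.8, -0.2]
opening: 1.001
grip_force: 0.7
```

```bash
python3 cr.py
```

```text
crate 0.62 [ 492. -120.]
piston 0.94 [529. -58.]
conrod 0.72 [ 434. -104.]
sprocket 0.87 [ 517. -180.]
crate [ 4.90483315e+02 -1.07379005e+02 -1.28118855e-01] 0.141122165456664 track y -152.03534877531993 tcp track y -13.832549430274156 [ 0.44751208 -0.11879943  0.06712343]
```

Only a few mm to go, so I'll keep creeping until the force rises.

Call:
{"name": "jog_arm", "arguments": {
  "motion": [
    [[-1,0,0],0],
    [[-2,0,0],0],
    [[-3,0,0],0],
    [[-4,0,0],0],
    [[-5,0,0],0]
  ]
}}

```text
t: 7.4
eef_pos: [506.6, 24.8, 114.7]
tcp_rot: [3.141, -0.0, 1.451]
ft_force: [1.1, 1.5, 0.9]
opening: 1.002
grip_force: 0.6
```

Call:
{"name": "jog_arm", "arguments": {
  "motion": [
    [[-1,0,0],0],
    [[-2,0,0],0],
    [[-3,0,0],0],
    [[-3,0,0],0]
  ]
}}

```text
t: 7.8
eef_pos: [505.7, 23.0, 114.6]
tcp_rot: [-3.141, -0.002, 1.449]
ft_force: [0.2, 13.5, 1.7]
opening: 0.999
grip_force: 6.4
```

Call:
{"name": "jog_arm", "arguments": {
  "motion": [
    [[4,0,0],0],
    [[15,0,0],0],
    [[20,0,-40],0],
    [[20,0,-85],0],
    [[20,0,-130],0]
  ]
}}

```text
t: 8.3
eef_pos: [508.2, 42.4, 246.1]
tcp_rot: [-3.141, 0.0, 1.451]
ft_force: [0.1, -0.5, -0.1]
opening: 1.003
grip_force: 0.0
```

```bash
python3 -c "
from h import *
go([409.5,-374,245],-.123)"; python3 cr.py
```

```text
t 8.3 tcp [508.2  42.4 246.1] [-3.141  0.     1.451] -> shift [-425.2  -48.5    1.2] turn 1.574 dist 428
crate 0.93 [ 489. -110.]
conrod 0.79 [ 439. -115.]
sprocket 0.54 [ 520. -184.]
crate [ 4.89723708e+02 -1.11901008e+02 -1.34985926e-01] 0.13517637554977113 track y -156.61658251806088 tcp track y -1.544252811484296 [-0.23067396 -0.11851421 -0.35107373]
```

Call:
{"name": "jog_arm", "arguments": {
  "motion": [
    [[-44,-5,0],0],
    [[-88,-10,0],0],
    [[-132,-15,0],0],
    [[-176,-20,0],0],
    [[-220,-25,0],0]
  ],
  "grip": 0.3
}}

```text
t: 9.05
eef_pos: [456.3, -174.9, 243.0]
tcp_rot: [-3.139, -0.001, 1.451]
ft_force: [0.5, -0.6, -0.0]
opening: 0.706
grip_force: 0.0
```

Call:
{"name": "jog_arm", "arguments": {
  "motion": [
    [[-44,-5,0],0.14],
    [[-88,-10,0],0.28],
    [[-132,-15,0],0.42],
    [[-172,-20,0],0.56],
    [[-205,-23,0],0.7]
  ]
}}

```text
t: 9.55
eef_pos: [408.9, -376.1, 242.6]
tcp_rot: [-3.138, 0.0, 0.744]
ft_force: [1.1, 1.0, 0.1]
opening: 0.699
grip_force: 0.0
```

Call:
{"name": "jog_arm", "arguments": {
  "motion": [
    [[0,0,0],0.14],
    [[0,0,0],0.28],
    [[0,0,0],0.42],
    [[0,0,0],0.56],
    [[0,0,0],0.7]
  ]
}}

```text
t: 10.05
eef_pos: [409.7, -374.0, 242.6]
tcp_rot: [-3.139, 0.002, 0.045]
ft_force: [-0.6, 0.6, -0.1]
opening: 0.696
grip_force: 0.0
```

```bash
python3 -c "
from h import *
go([409.5,-374,153],-.123)
T=read_camera('top');S=read_camera('side')
W=read_camera('wrist');cv2.imwrite('pics/w1.png',np.hstack([W['img'][:,50:450],cv2.resize(S['img'][150:320,230:407],(400,384))]))
r=cut_out('lamp',W);print([(round(x['p'],2),x['box']) for x in r]);print(W['vertical_fov'],W['cx'],W['cy'],W['extrinsics'].round(2).tolist())"
```

```text
t 10.05 tcp [ 409.7 -374.   242.6] [-3.139e+00  2.000e-03  4.500e-02] -> shift [-0.   0.2 89.6] turn 0.168 dist 90
[(0.81, [213.1, 236.7, 255.2, 305.7]), (0.77, [326.5, 128.3, 415.0, 191.7]), (0.71, [225.3, 161.9, 286.5, 233.3])]
65.70646984690485 255.78189846172822 190.53003220199784 [[0.05, 0.97, 0.25, 480.24], [-1.0, 0.05, 0.01, -370.65], [-0.0, -0.25, 0.97, 388.09], [0.0, 0.0, 0.0, 1.0]]
```

View pics/w1.png

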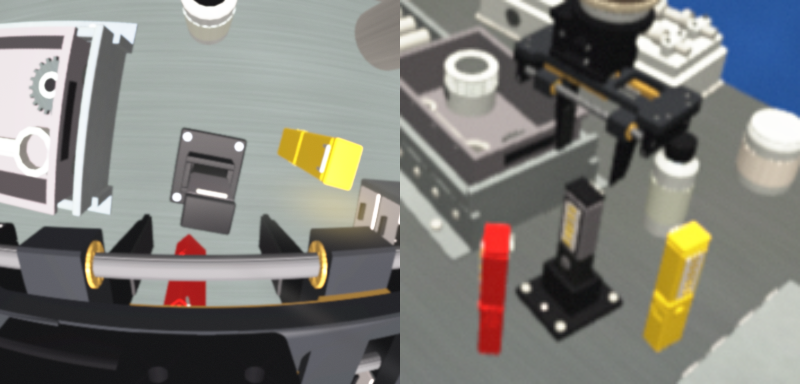

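The left half (wrist) shows the grey lamp at (208,205), midway between the fingertips at (140,240) and (275,240). The side half shows the piston upright and the gripper above the lamp. I'll turn the last bit, descend and grip.

Call:
{"name": "jog_arm", "arguments": {
  "motion": [
    [[0,0,0],0.08],
    [[0,0,0],0.168],
    [[0,0,30],0.168],
    [[0,0,55],0.168],
    [[0,0,75],0.168]
  ]
}}

```text
t: 10.75
eef_pos: [409.7, -374.0, 167.8]
tcp_rot: [-3.14, 0.001, -0.113]
ft_force: [0.3, -0.1, -0.3]
opening: 0.699
grip_force: 0.0
```

Call:
{"name": "jog_arm", "arguments": {
  "motion": [
    [[0,0,8],0],
    [[0,0,15],0],
    [[0,0,15],0]
  ]
}}

```text
t: 11.05
eef_pos: [410.0, -374.3, 154.2]
tcp_rot: [-3.141, 0.001, -0.116]
ft_force: [0.4, 0.4, 0.7]
opening: 0.7
grip_force: 0.0
```

Call:
{"name": "jog_arm", "arguments": {
  "motion": [
    [[0,0,0],0],
    [[0,0,0],0],
    [[0,0,0],0],
    [[0,0,0],0],
    [[0,0,0],0]
  ],
  "grip": 1.0
}}

```text
t: 11.55
eef_pos: [410.1, -374.5, 155.0]
tcp_rot: [3.141, -0.0, -0.117]
ft_force: [0.2, -0.5, 3.7]
opening: 0.4
grip_force: 29.8
```

Call:
{"name": "jog_arm", "arguments": {
  "motion": [
    [[0,0,-15],0],
    [[0,0,-40],0],
    [[0,0,-80],0],
    [[0,0,-120],0],
    [[0,0,-160],0]
  ]
}}

```text
t: 12.05
eef_pos: [409.7, -374.1, 316.0]
tcp_rot: [-3.141, 0.001, -0.117]
ft_force: [-0.7, -1.3, -3.3]
opening: 0.402
grip_force: 29.8
```

```bash
python3 -c "
from h import *
go([656.8,125.6,320],-.126);s=state();print(s['opening'],s['grip_force'],s['ft_force'])"
```

```text
t 12.05 tcp [ 409.7 -374.1  316. ] [-3.141e+00  1.000e-03 -1.170e-01] -> shift [ 187.  -525.1   -3.8] turn 0.009 dist 557
0.40237501101907297 29.83346253633499 [-0.68096295 -1.27922132 -3.25200169]
```

Call:
{"name": "jog_arm", "arguments": {
  "motion": [
    [[8,-22,0],0],
    [[21,-60,0],0],
    [[35,-98,0],0],
    [[48,-136,0],0],
    [[62,-174,-2],0]
  ]
}}

```text
t: 12.55
eef_pos: [492.1, -207.2, 316.3]
tcp_rot: [-3.141, 0.001, -0.117]
ft_force: [0.3, -1.2, -1.8]
opening: 0.398
grip_force: 29.8
```

Call:
{"name": "jog_arm", "arguments": {
  "motion": [
    [[13,-38,0],0],
    [[27,-76,0],0],
    [[41,-114,0],0],
    [[54,-152,0],0],
    [[68,-190,-2],0]
  ]
}}

```text
t: 13.05
eef_pos: [581.9, -26.4, 318.2]
tcp_rot: [-3.142, 0.001, -0.117]
ft_force: [0.8, -0.4, -2.4]
opening: 0.399
grip_force: 29.8
```

Call:
{"name": "jog_arm", "arguments": {
  "motion": [
    [[13,-38,0],0],
    [[27,-76,0],0],
    [[41,-114,0],0],
    [[52,-145,0],0],
    [[57,-161,0],0.009]
  ]
}}

```text
t: 13.55
eef_pos: [657.6, 127.7, 317.8]
tcp_rot: [-3.141, 0.001, -0.124]
ft_force: [-0.9, -0.5, -2.7]
opening: 0.399
grip_force: 29.8
```

```bash
python3 -c "
from h import *
go([656.8,125.6,176],-.126)
T=read_camera('top');S=read_camera('side')
cv2.imwrite('pics/p5.png',np.hstack([cv2.resize(T['img'][60:252,100:356],(400,300)),cv2.resize(S['img'][50:242,180:436],(400,300))]))"
```

```text
t 13.55 tcp [657.6 127.7 317.8] [-3.141e+00  1.000e-03 -1.240e-01] -> shift [ -0.4   2.2 141.8] turn 0.002 dist 142
```

View pics/p5.png

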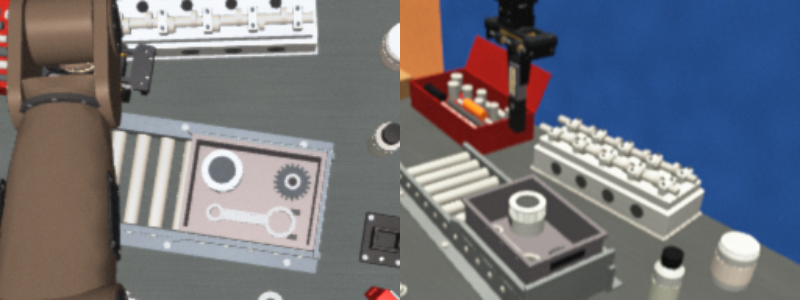

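The crate is home in the bay with all three parts in place (left panel: piston (222,170), sprocket (292,182), conrod (250,215)). The lamp hangs straight in the gripper, clear on the far side of the track. The tool can't tilt, so I'll lower the lamp outside the far rail and tip it in the grip by drawing it over the fixed rail edge.

Call:
{"name": "jog_arm", "arguments": {
  "motion": [
    [[0,1,30],0],
    [[0,2,70],0],
    [[0,2,105],0],
    [[0,2,130],0],
    [[0,2,142],0]
  ]
}}

```text
t: 14.15
eef_pos: [655.7, 122.2, 174.1]
tcp_rot: [3.141, 0.004, -0.127]
ft_force: [0.8, 0.4, -1.4]
opening: 0.402
grip_force: 29.8
```

Call:
{"name": "jog_arm", "arguments": {
  "motion": [
    [[-6,0,0],0],
    [[-12,0,0],0],
    [[-18,0,0],0],
    [[-23,0,0],0],
    [[-28,0,0],0]
  ]
}}

```text
t: 14.65
eef_pos: [630.4, 126.6, 178.7]
tcp_rot: [-3.141, -0.006, -0.126]
ft_force: [5.5, -2.0, 0.4]
opening: 0.397
grip_force: 30.0
```

```bash
python3 -c "
from h import *
go([656.8,125.6,176],-.126);s=state();print(s['moment'],s['ft_force'])"
```

```text
t 14.65 tcp [630.4 126.6 178.7] [-3.141 -0.006 -0.126] -> shift [26.3 -2.4  2.9] turn 0.0 dist 27
[-0.61189164 -1.39762853 -0.01444534] [ 5.45275885 -2.00701059  0.42146297]
```

Call:
{"name": "jog_arm", "arguments": {
  "motion": [
    [[-6,0,1],0],
    [[-12,0,2],0],
    [[-17,0,3],0],
    [[-22,0,4],0],
    [[-28,0,6],0]
  ]
}}

```text
t: 15.15
eef_pos: [603.0, 130.3, 173.0]
tcp_rot: [-3.14, -0.007, -0.126]
ft_force: [6.1, -0.6, 2.0]
opening: 0.397
grip_force: 30.0
```

```bash
python3 -c "
from h import *
s=state();print(s['moment'],s['ft_force'],s['eef_pos'],s['tcp_rot'])
S=read_camera('side');cv2.imwrite('pics/p6.png',cv2.resize(S['img'][60:200,170:310],(500,500),interpolation=2))"
```

```text
[-0.15018742 -1.27267174  0.02204805] [ 6.10503784 -0.63663998  1.96904802] [602.96735047 130.28423204 172.95086572] [-3.14016714 -0.00710291 -0.12609562]
```

View pics/p6.png

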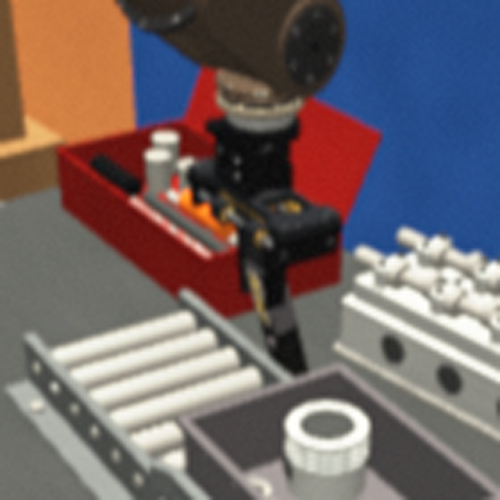

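The lamp is tipping over the rail as intended: head at (260,290), foot at (290,355) behind the rail. The force is only 6 N, so I'll continue.

Call:
{"name": "jog_arm", "arguments": {
  "motion": [
    [[-6,0,2],0],
    [[-12,0,5],0],
    [[-17,0,7],0],
    [[-21,0,10],0],
    [[-25,0,13],0]
  ]
}}

```text
t: 15.7
eef_pos: [576.3, 133.4, 157.7]
tcp_rot: [-3.141, -0.001, -0.126]
ft_force: [3.0, 0.8, 2.9]
opening: 0.397
grip_force: 30.0
```

Call:
{"name": "jog_arm", "arguments": {
  "motion": [
    [[-3,0,2],0],
    [[-6,0,5],0],
    [[-9,0,8],0],
    [[-12,0,11],0],
    [[-15,0,14],0]
  ]
}}

```text
t: 16.2
eef_pos: [561.2, 135.2, 143.3]
tcp_rot: [3.142, 0.0, -0.126]
ft_force: [1.6, -0.8, 3.6]
opening: 0.395
grip_force: 30.0
```

Call:
{"name": "jog_arm", "arguments": {
  "motion": [
    [[0,0,-10],0],
    [[0,0,-30],0],
    [[0,0,-60],0],
    [[0,0,-95],0],
    [[0,0,-130],0]
  ]
}}

```text
t: 16.7
eef_pos: [560.4, 135.2, 274.7]
tcp_rot: [3.141, 0.004, -0.126]
ft_force: [0.8, 0.4, -2.5]
opening: 0.401
grip_force: 30.0
```

```bash
python3 -c "
from h import *
s=state();print(s['t'],s['moment'],s['ft_force'],s['eef_pos'],s['tcp_rot'])
S=read_camera('side');print([(round(x['p'],2),x['box']) for x in cut_out('lamp',S)]);cv2.imwrite('pics/p7.png',cv2.resize(S['img'][40:190,180:330],(600,600),interpolation=2))"
```

```text
16.7 [ 0.00407475  0.22812986 -0.01544873] [ 0.75798241  0.35777367 -2.49950934] [560.38390542 135.17091964 274.65344007] [ 3.14096162  0.00363195 -0.1262059 ]
[(0.93, [266.0, 252.7, 281.0, 310.0]), (0.83, [339.8, 252.3, 364.7, 303.5]), (0.66, [228.5, 104.6, 260.2, 138.7])]
```

View pics/p7.png

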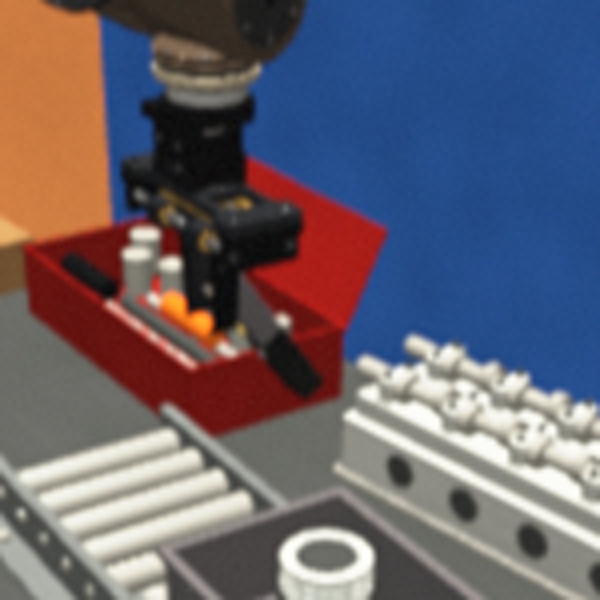

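The lamp is held tipped at about 45°, with its head under the fingers at (235,310) and its foot out at (305,385). Now I'll swing it a quarter turn so it faces the crate, above the empty part of the track.

Call:
{"name": "jog_arm", "arguments": {
  "motion": [
    [[0,0,-5],-0.1],
    [[0,0,-10],-0.23],
    [[0,0,-15],-0.36],
    [[0,0,-20],-0.5],
    [[0,0,-24],-0.63]
  ]
}}

```text
t: 17.3
eef_pos: [560.6, 135.2, 296.8]
tcp_rot: [-3.14, 0.003, 0.51]
ft_force: [-0.0, 0.5, -2.2]
opening: 0.397
grip_force: 30.0
```

Call:
{"name": "jog_arm", "arguments": {
  "motion": [
    [[0,0,0],-0.13],
    [[0,0,0],-0.26],
    [[0,0,0],-0.4],
    [[0,0,0],-0.53],
    [[0,0,0],-0.66]
  ]
}}

```text
t: 17.8
eef_pos: [560.6, 135.2, 296.5]
tcp_rot: [-3.138, 0.002, 1.169]
ft_force: [-0.3, 0.2, -1.9]
opening: 0.396
grip_force: 30.0
```

Call:
{"name": "jog_arm", "arguments": {
  "motion": [
    [[0,0,0],-0.1],
    [[0,0,0],-0.2],
    [[0,0,0],-0.281],
    [[0,0,0],-0.281]
  ]
}}

```text
t: 18.2
eef_pos: [560.8, 135.2, 296.6]
tcp_rot: [-3.138, 0.001, 1.446]
ft_force: [1.1, -0.9, -2.2]
opening: 0.397
grip_force: 30.0
```

```bash
cat > tilt.py <<'E'
from h import *
import sys
mid=np.array([489.7,-111.9,56.])
S=read_camera("side");s=state()
R=Ro.from_euler("xyz",s["tcp_rot"]).as_matrix();G=s["eef_pos"]+R@[0,0,6]
tx=R[:,0]  # lamp -x is along -tool x at zero tilt
def lamp(th,L,o=0):
    h=-tx;up=-R[:,2];zl=np.sin(th)*h+np.cos(th)*up;mx=np.cos(th)*h-np.sin(th)*up;yl=np.cross(zl,-mx)
    return zl,mx,yl,G-L*zl+o*mx
g=[x for x in cut_out("lamp",S) if np.hypot((x["box"][0]+x["box"][2])/2-proj(S,[G])[0,0],(x["box"][1]+x["box"][3])/2-proj(S,[G])[0,1])<60]
m=g[0]["region"];print("box",g[0]["box"],"G px",proj(S,[G])[0])
mu=cv2.resize(m.astype(np.uint8),None,fx=2,fy=2,interpolation=0)
def cost(v):
    zl,mx,yl,F=lamp(v[0],v[1],v[2]);B=np.array([F+a*mx+b*yl+c*zl for a in(-13,13) for b in(-19,19) for c in(0,v[1]-15)])
    r=render(S,[B]);return (r&(1-mu)).sum()/r.sum()+((1-r)&mu).sum()/mu.sum()
best=min((minimize(cost,[t0,137,0],method="Nelder-Mead",options=dict(initial_simplex=[[t0,137,0],[t0+.1,137,0],[t0,143,0],[t0,137,4]])) for t0 in(.6,.8,1.)),key=lambda r:r.fun)
print("theta,L,o",best.x,best.fun)
th=float(sys.argv[1]) if len(sys.argv)>1 else best.x[0]
zl,mx,yl,F=lamp(th,137);strip=F+122*zl+15*mx
d=mid-strip;n=np.linalg.norm(d);print("strip",strip.round(1),"dist",n.round(1),"aim err deg",np.degrees(np.arccos(mx@d/n)).round(2),"foot z",F[2].round(1))
tgt=mid-300*mx-strip+s["eef_pos"];print("target",tgt.round(1));go(tgt,1.445)
im=S["img"].copy();B=np.array([F+a*mx+b*yl+c*zl for a in(-13,13) for b in(-19,19) for c in(0,170)])
cv2.polylines(im,[cv2.convexHull(np.round(proj(S,B)).astype(np.int32))],1,(0,255,0),1)
u=proj(S,[G])[0].astype(int);w=lambda q:cv2.resize(q[max(0,u[1]-60):u[1]+90,u[0]-50:u[0]+100],(400,400),interpolation=2)
cv2.imwrite("pics/tilt_%d.png"%S["shot"],np.hstack([w(S["img"]),w(im)]));print(S["shot"])
E
python3 tilt.py
```

```text
box [214.4, 96.4, 237.0, 127.8] G px [232.01170112 108.81455252]
theta,L,o [  0.67146434 139.31108694 -13.57698733] 0.46045751633986925
strip [560.6 132.8 269.7] dist 332.5 aim err deg 6.93 foot z 183.5
target [520.4 123.5 269.6]
t 18.3 tcp [561.1 135.2 297. ] [-3.14   0.     1.442] -> shift [-16.8 -38.8  27.5] turn -0.003 dist 50
19
```

Call:
{"name": "jog_arm", "arguments": {
  "motion": [
    [[-8,-7,0],0],
    [[-18,-15,0],0],
    [[-28,-24,-1],0],
    [[-38,-32,-2],0],
    [[-46,-39,-2],-0.003]
  ]
}}

```text
t: 18.8
eef_pos: [516.2, 93.5, 300.0]
tcp_rot: [3.141, -0.0, 1.447]
ft_force: [0.2, -0.6, -2.8]
opening: 0.395
grip_force: 30.0
```

```bash
cat > tw.py <<'E'
from h import *
import sys
S=read_camera("side");W=read_camera("wrist");s=state()
R=Ro.from_euler("xyz",s["tcp_rot"]).as_matrix();G=s["eef_pos"]+R@[0,0,6]
def projw(c,P):
    E=c["extrinsics"];p=(np.asarray(P,float)-E[:3,3])@E[:3,:3];f=192/np.tan(np.radians(c["vertical_fov"])/2)
    rr=np.hypot(p[:,0],p[:,1]);a=np.arctan2(rr,-p[:,2]);return np.c_[c["cx"]+f*a*p[:,0]/rr,c["cy"]-f*a*p[:,1]/rr]
def lampbox(th,L=137,o=0):
    h=-R[:,0];up=-R[:,2];zl=np.sin(th)*h+np.cos(th)*up;mx=np.cos(th)*h-np.sin(th)*up;yl=np.cross(zl,-mx);F=G-L*zl+o*mx
    return np.array([F+a*mx+b*yl+c*zl for a in(-13,13) for b in(-19,19) for c in(0,170)])
o=[]
for c,p,sz in((S,proj,60),(W,projw,130)):
    im=c["img"].copy()
    for th,col in((38,(0,0,255)),(46,(0,255,0)),(54,(255,0,0))):
        B=lampbox(np.radians(th));q=p(c,B)
        for i in range(8):
            for k in(1,2,4):
                if not i&k: cv2.line(im,*[tuple(int(z) for z in np.round(q[j]*16)) for j in(i,i|k)],col,1,cv2.LINE_AA,4)
    u=p(c,[G])[0];u=np.clip(u,sz,[511-sz,383-sz]).astype(int)
    for I in(c["img"],im): o.append(cv2.resize(I[u[1]-sz:u[1]+sz,u[0]-sz:u[0]+sz],(300,300),interpolation=2))
    print(u,[(round(x["p"],2),np.round(x["box"])) for x in cut_out("lamp",c)])
cv2.imwrite("pics/tw_%d.png"%S["shot"],np.vstack([np.hstack(o[:2]),np.hstack(o[2:])]));print(S["shot"],s["t"],s["eef_pos"])
E
python3 tw.py; ls pics
```

```text
[228 115] [(0.81, array([338., 249., 368., 305.])), (0.67, array([212., 100., 234., 137.])), (0.57, array([264., 252., 276., 308.]))]
[257 243] [(0.66, array([211.,  69., 299., 281.]))]
20 18.9 [516.17599326  93.53737087 300.05857671]
crop1.png
p3.png
p5.png
p6.png
p7.png
side0.png
tilt_19.png
top0.png
tw_20.png
w1.png
```

View pics/tw_20.png

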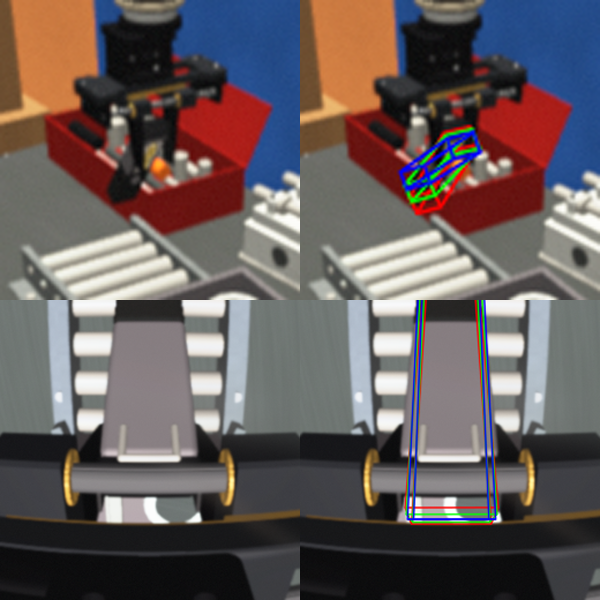

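The tilt models don't match exactly. The head end in the wrist view sits higher than modelled (edge near row 455 of the lower-left panel), so I'll fit the tilt numerically.

```bash
cat > fitw.py <<'E'
from h import *
S=read_camera("side");W=read_camera("wrist");s=state()
exec("".join(l for l in open("tw.py").read().split("def projw")[1:]).join(["def projw",""]).split("o=[]")[0])
g=max((x for x in cut_out("lamp",W)),key=lambda x:x["region"].sum());mw=g["region"].astype(np.uint8)
print(g["p"],g["box"]);rows=[50,60,65,70,75,80,90,110,130,150,170,190,210,230,240,250,260,270,280]
for r in rows:
    c=np.nonzero(mw[r])[0];print(r,(c.min(),c.max()) if len(c) else None,end=" ")
print()
u0=proj(S,[G])[0];gs=[x for x in cut_out("lamp",S) if abs((x["box"][0]+x["box"][2])/2-u0[0])<25]
ms=gs[0]["region"].astype(np.uint8) if gs else None;print("side box",gs and gs[0]["box"])
def hull(q):
    m=np.zeros((384,512),np.uint8);cv2.fillConvexPoly(m,cv2.convexHull(np.round(q*16).astype(np.int32)),1,shift=4);return m
def bx(v):
    B=lampbox(v[0],v[1],v[2]);return B+R[:,1]*v[3]
def cost(v,w=1):
    a=hull(projw(W,bx(v)));a[242:]=0;b=mw.copy();b[242:]=0
    t=(a^b).sum()/b.sum()
    if ms is not None and w:
        B=bx(v);F=B.reshape(2,2,2,3);F=F.copy();F[:,:,1]=F[:,:,0]+(F[:,:,1]-F[:,:,0])*.7
        c=hull(proj(S,F.reshape(-1,3)));t+=w*((c&(1-ms)).sum()/c.sum())
    return t+.0005*(v[3]**2+v[2]**2)+.0001*(v[1]-137)**2
for w in(0,.5):
  for t0 in(.5,.7,.9):
    v0=np.array([t0,137,0,0]);sx=v0+np.array([[0,0,0,0],[.15,0,0,0],[0,8,0,0],[0,0,5,0],[0,0,0,3]])
    r=minimize(cost,v0,args=(w,),method="Nelder-Mead",options=dict(initial_simplex=sx,maxiter=400,xatol=1e-3,fatol=1e-6));print(w,np.degrees(r.x[0]).round(1),r.x[1:].round(1),r.fun.round(4))
E
python3 fitw.py
```

```text
0.83 [211.0, 67.2, 298.8, 283.9]
50 None 60 None 65 None 70 (np.int64(239), np.int64(275)) 75 (np.int64(234), np.int64(279)) 80 (np.int64(233), np.int64(279)) 90 (np.int64(231), np.int64(280)) 110 (np.int64(228), np.int64(283)) 130 (np.int64(226), np.int64(286)) 150 (np.int64(224), np.int64(287)) 170 (np.int64(221), np.int64(289)) 190 (np.int64(220), np.int64(292)) 210 (np.int64(218), np.int64(294)) 230 (np.int64(215), np.int64(296)) 240 (np.int64(214), np.int64(298)) 250 (np.int64(214), np.int64(298)) 260 None 270 None 280 None Traceback (most recent call last):
  File "fitw.py", line 9, in <module>
    u0=proj(S,[G])[0];gs=[x for x in cut_out("lamp",S) if abs((x["box"][0]+x["box"][2])/2-u0[0])<25]
               ^
NameError: name 'G' is not defined. Did you mean: 'g'?
```

```bash
sed -i 's/^exec.*/R=Ro.from_euler("xyz",s["tcp_rot"]).as_matrix();G=s["eef_pos"]+R@[0,0,6]\nexec("def projw"+open("tw.py").read().split("def projw")[1].split("o=[]")[0])/' fitw.py; sed -i 's/^for r in rows:/for r in []:/' fitw.py; python3 fitw.py
```

```text
0.59 [207.8, 68.7, 298.4, 284.8]

side box [211.1, 100.7, 235.1, 134.7]
0 44.5 [135.3  -3.8  -0.4] 0.0942
0 43.3 [140.8  -3.   -0.2] 0.0976
0 43.8 [139.   -3.2  -0.2] 0.0957
0.5 42.9 [138.8  -4.7  -0.5] 0.2438
0.5 43.8 [140.9  -1.5   0. ] 0.2544
0.5 42.5 [140.5  -4.8  -0.3] 0.2429
```

Two independent estimates agree on a tilt of about 43.7° and a grasp 138–139 mm up from the foot. Now the final correction.

```bash
cat > fin.py <<'E'
from h import *
s=state();R=Ro.from_euler("xyz",s["tcp_rot"]).as_matrix();G=s["eef_pos"]+R@[0,0,6];th=np.radians(43.7);mid=np.array([489.9,-111.5,56])
h=-R[:,0];up=-R[:,2];zl=np.sin(th)*h+np.cos(th)*up;mx=np.cos(th)*h-np.sin(th)*up
F=G-138.5*zl-3*mx;st=F+122*zl+15*mx;d=mid-st;n=np.linalg.norm(d)
print("dist",n,"err",np.degrees(np.arccos(mx@d/n)),"foot low z",F[2]-13*np.sin(th))
go(mid-300*mx-st+s["eef_pos"],s["tcp_rot"][2]);print(s["qvel"].round(3),s["ft_force"].round(1))
E
python3 fin.py; python3 cr.py
```

```text
dist 302.6321287013302 err 2.2044630859028804 foot low z 186.4177953845491
t 19.35 tcp [517.3  94.7 299.5] [-3.141 -0.     1.448] -> shift [ 6.2 -1.9 10. ] turn -0.0 dist 12
[-0.002 -0.003  0.002 -0.     0.001 -0.001] [ 0.6  0.2 -2.2]
crate 0.91 [ 489. -114.]
piston 0.95 [530. -64.]
conrod 0.79 [ 432. -112.]
sprocket 0.64 [ 516. -185.]
crate [ 4.89206813e+02 -1.11730254e+02 -1.22900478e-01] 0.0241309710697466 track y -156.51211649072397 tcp track y 51.61725321975773 [ 0.45174498 -1.7593895  -2.23157384]
```

Call:
{"name": "jog_arm", "arguments": {
  "motion": [
    [[2,-1,3],0],
    [[4,-2,7],0],
    [[6,-2,10],0],
    [[6,-2,10],0],
    [[6,-2,10],0]
  ]
}}

```text
t: 20.1
eef_pos: [515.9, 100.8, 289.5]
tcp_rot: [-3.141, -0.0, 1.448]
ft_force: [-0.5, -0.1, -2.0]
opening: 0.396
grip_force: 30.0
```

```bash
python3 fin.py; python3 -c "
from h import *
T=read_camera('top');S=read_camera('side');cv2.imwrite('pics/end.png',np.hstack([cv2.resize(T['img'][100:292,100:420],(500,300)),cv2.resize(S['img'][70:330,150:410],(300,300))]))"
```

```text
dist 299.8233908012545 err 0.06092152564953952 foot low z 176.5102887098159
t 20.1 tcp [515.9 100.8 289.5] [-3.141 -0.     1.448] -> shift [0.3 0.2 0.1] turn -0.0 dist 0
[-0.003 -0.002 -0.004  0.     0.001 -0.002] [-0.5 -0.1 -2. ]
```

View pics/end.png

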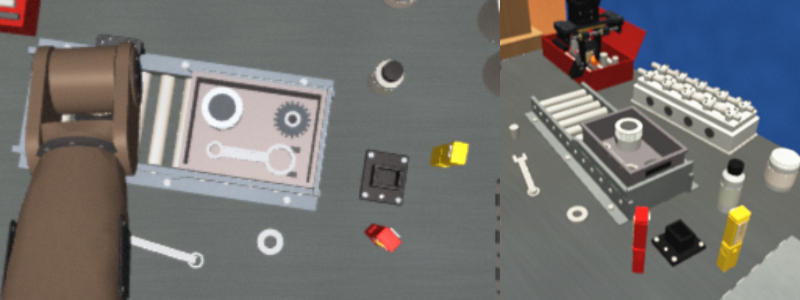

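The picture shows the crate home with its parts (left half, around (255,130)), the cradle empty at (385,177) and the can standing at (387,73). The red and yellow sticks are untouched, and the lamp is held tipped over the track.

```bash
python3 -c "
from cell import job_done
print(job_done())"
```

```text
the job is handed in; nothing more can be done
None
```

I handed the job in at about 20 s: the crate is home against the buffers with its parts in place, and the lamp is held tipped at about 44°, about 300 mm from the crate's floor middle and aimed at it by my fit; the can and look-alikes were left alone.

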